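Draw the sieve plate from the nib sifter and hold it over the cacao bowl

ROBOT

A 7-joint arm with a two-finger parallel gripper is mounted at the origin on a cart in front of the work surface, level with it; the furniture and walls round the work are solid. World frame = base frame: x ahead of the robot, y to its left, z up, the work surface at z = 0. Lengths are in m, angles in rad, forces in N, time in s.
With the tool pointing down it reaches from about 0.35 to 0.775 m from the base axis. Payload 3.1 kg.
Tool frame: the origin (TCP) lies midway between the tips of the shut fingers; the grasp point (between the pads) lies 19 mm behind it; z points along the fingers, x is the direction in which the jaws open and shut, and the axes are right-handed (so a half turn about z gives the same grasp; the last joint's range is limited). The gripper opens to 85 mm and grips with 20 to 120 N. Pads are 22 mm wide; open, the fingers measure 114 mm over their backs; the gripper's body (76 mm by 85 mm) begins 54 mm behind the grasp point. The pads swing forward as they close: fully open they stand 13 mm farther back than shut.
Start: joints at [1.222, 0.311, 0.014, 1.512, -0.004, 1.319, -0.027], TCP at [0.166, -0.524, 0.231] pointing down, gripper open.
Joint ranges: [-2.7, 2.7], [-0.3, 1.91], [-1.27, 1.3], [0.12, 2.57], [-1.44, 4.58], [0.2, 2.03], [-3.05, 3.05]. Speed limits (rad/s): [2.79, 2.79, 3.14, 3.14, 3.14, 3.14, 3.14].

INTERFACE

Orientations are given as a rotation vector (axis times angle).
In Python, from workcell import * gives the robot as it stands.
- The arm moves only by the shell command python3 -m inch 'ROWS' [OPENING] [FORCE]. ROWS is JSON, a list that holds one entry, the list of rows, each a list of 6 numbers: the shift along the tool's x, y, z scaled (see below), then the turn, a rotation vector about the tool's x, y, z scaled (see below). In form: [[[tx, ty, tz, ax, ay, az], ...]]. A call has 1 to 10 rows; each row is the pose to reach, as a shift and turn from the pose commanded when the call began, along the tool's axes at that moment; what a row does not reach only later rows make up. The controller multiplies each number of a shift by 1 m and each number of a turn by 0.5 rad. A row lasts 1/12 s, in which the tool goes at most 41.7 mm and 7.16 degrees, less where a joint would pass 70% of its speed; a pose out of reach is approached as far as the arm can. A call with a number of a shift or a turn outside -1 to 1 is refused whole. A call with a gripper value outside its range is refused whole. OPENING is the opening, from -1 (shut) to 1 (fully open), set as the call begins (- or left out, the last holds). The fingers move at their own pace and stop on an object; FORCE is the grip in N (left out, the last holds). Time passes only in rows, so rows that repeat a pose let the fingers close. It gives the time, the measured TCP pose, the force and the opening at its end, in the units of the state.
- get_state(): the state, without advancing time (a new reading comes with each control period).
- snapshot(name): name is "scene" or "top"; returns the picture (400x640x3 uint8, blue, green, red); there is no depth.
- camera_info(name): a dict with "K" (3x3 intrinsics, pixels), "dist_coeffs" ([k1, k2, p1, p2, k3] as OpenCV has them; the pictures are not rectified), "R" (3x3) and "t" (3): a world point X has camera coordinates R X + t. Camera axes: x right, y down, z forward; pixel columns grow to the right and rows downward; lengths in m; the calibration is good to about 2 mm. A picture is of the moment at which its call begins. camera_info takes no time and is no camera call.
- hand_in(): hands the job in, once; it reports no verdict.
The state is a dict: "time": time; "joint_pos": joint angles; "joint_vel": joint speeds; "tau": joint torques, N m; "position": TCP position; "eef_rot": TCP orientation; "ft_force": force on the tool from outside, world axes, zero at the start; "moment": the same for the moment, N m; "finger_gap": opening from 0.0 (shut) to 1.0 (fully open).
Only numpy, scipy, OpenCV 4.12 (cv2) and the standard library are available. Lean on these libraries where they do the work, as an engineer would, in place of code of your own. Each camera call takes 0.05 s, during which the arm holds its last target.

TASK

Swing the wooden flap of the nib sifter all the way up and leave it standing open, then draw out the sieve plate hidden in the well beneath it and present it over the smaller bowl, the one of dark cacao, so that what clings to it can drop back in: upright, centred over the bowl and lengthwise with it, its lower edge about 10 cm above the counter. Finish while still holding the plate there in the gripper, at rest, and leave the bowls, jar, bell and scoop where they stand.

Things in the scene. Friction and masses are not known exactly. Their poses are not given: they have to be found in the camera images.
- sifter: nib sifter: aluminium box fixed to the counter, 114 (x) x 124 (y) x 98 mm high, walls 5, covered by a wooden flap; an outlet lip juts 11 mm from its front. Origin: centre of its underside; z up, front along -x. Its top is an open well 104 x 114 mm, floor 55 mm above the counter; in the floor at x = -12, y = 0 a slot 8 (x) x 63 (y) mm, its bottom 6 mm above the counter, holds the plate.
- flap (a joint): angle of the wooden flap (rad): 0 shut (level, covers the well), 1.57 upright, stop at 1.75; starts shut or slightly ajar. The stiff hinge (about 0.11 N m friction, 2 to 3 N at the handle) keeps it where it is left. Flap: 116 mm from hinge to free edge, 128 wide, 6 thick (top face 5 above the hinge axis when shut), 0.12 kg.
- flap_hinge (a point): point on the flap's hinge axis, at the middle of the sifter's back top edge, 100 mm above the counter; the axis is parallel to the sifter's y; axes as the sifter's.
- flap_handle (a point): centre of the flap's handle: steel round bar 12 mm thick, 40 long along the sifter's y, flat ends, on two 8 mm posts 24 apart; 85 mm from the hinge axis along the flap, 33 out from it square to the flap (28 above the flap's top face). Pinched end to end it turns between the pads as the flap swings. With the flap open it is on the far side. Axes turn with the flap.
- sieve: sieve plate: perforated steel blade 5 (x) x 60 (y) x 50 mm high, on its top edge a wooden grip tab 10 (x) x 26 (y) x 38 mm tall; 0.08 to 0.17 kg. Origin: middle of its lower edge; z up to the tab, y along its width, x square to its face. It starts loose and upright in the slot (1.5 mm play each side), lower edge 6 mm, tab top 94 mm above the counter.
- sieve_grip (a point): on the middle of the sieve plate's grip tab, 78 mm above the plate's lower edge and 10 mm below the tab's top; 23 mm above the well's floor at the start.
- bowl_cacao: small oval porcelain bowl heaped with dark cacao, 63 (x) x 85 (y, its long axis) x 43 mm high. Origin: centre of its underside. It and the larger bowl may change places.
- bowl_hazel: bystander: larger oval porcelain bowl of hazelnuts, 94 (x) x 128 (y) x 53 mm; origin at the centre of its underside.
- nib_jar: bystander: glass jar with cork lid, 65 mm wide, 110 mm high; origin at the centre of its underside.
- service_bell: bystander: chrome counter bell, 80 mm wide, 60 mm high; origin at the centre of its underside.
- scoop: bystander: steel scoop with turned wooden handle, 42 x 138 (y) x 21 mm, lying on the counter; origin at the centre of its underside.

How it is judged:
On the way, in this order (a step that is already met when the one before it is completed fails the run):
1. the flap is swung up, to at least 1.35 rad, while the plate is still in its slot (value of joint flap above 1.35 rad and z of sieve in the frame of sifter below 0.03 m), for 0.2 s.
2. the plate is drawn clear above the sifter's top, held by the fingers (z of sieve in the frame of sifter above 0.1 m and contact force between the fingers and sieve above 1 N), for 0.1 s.
At the end, for the whole second after the job is handed in: Flap open over 1.3 rad; plate held by the fingers, at rest, touching no bowl, lower edge 65 to 140 mm up, within 25 mm of the cacao bowl's centre, upright within 15 degrees and within 15 degrees of the bowl's long axis; bowls, jar, bell and scoop within 20 mm of their start (value of joint flap above 1.3 rad and height (world z) of sieve between 0.065 and 0.14 m and horizontal distance between sieve and bowl_cacao below 0.025 m and angle between the y axis of sieve and the y axis of bowl_cacao, either way round below 0.26 rad and angle between sieve's own z axis and vertical below 0.26 rad and linear speed of sieve below 0.03 m/s and contact force between the fingers and sieve above 1 N and contact force between sieve and bowl_cacao below 0.1 N and distance of each of bowl_cacao, bowl_hazel, nib_jar, service_bell, scoop from where it was at the start of the episode below 0.02 m); the arm keeps its last pose, push and grip.
It fails at once if the bowl of cacao beans is moved by more than 25 mm (distance of bowl_cacao from where it was at the start of the episode above 0.025 m).
It fails at once if the larger bowl of hazelnuts is moved by more than 25 mm (distance of bowl_hazel from where it was at the start of the episode above 0.025 m).
It fails at once if the nib jar is moved by more than 25 mm (distance of nib_jar from where it was at the start of the episode above 0.025 m).
It fails at once if the service bell is moved by more than 25 mm (distance of service_bell from where it was at the start of the episode above 0.025 m).
It fails at once if the scoop is moved by more than 25 mm (distance of scoop from where it was at the start of the episode above 0.025 m).
It also fails if it takes over 59 s, if anything falls off the work surface, if the arm or the gripper's body presses on something with over 40 N, if the wrist force passes 120 N, or if a joint passes its speed limit or range.

## Working session

There is one attempt and no reset: what is moved stays moved. The work goes in short steps, Python scripts to look and compute and a shell command to move; the robot and the scene stay as the last step left them, time stands still between calls to the robot, and variables do not carry over. Pictures are saved under pics/ and viewed, and the job is handed in when it is done.

```bash
ls; mkdir -p pics; python3 - <<'E'
from workcell import *
import cv2
s=get_state();print({k:(v if isinstance(v,(int,float)) else [round(float(x),3) for x in v]) for k,v in s.items()})
for n in("scene","top"):
    im=snapshot(n);cv2.imwrite(f"pics/{n}0.png",im);c=camera_info(n);print(n,c)
E
```

```text
pics
{'time': 0.0, 'joint_pos': [1.222, 0.312, 0.014, 1.513, -0.004, 1.319, -0.027], 'joint_vel': [-0.001, 0.0, -0.0, -0.0, -0.001, 0.001, -0.0], 'tau': [0.0, -37.991, 0.146, -23.059, 0.012, 0.014, -0.0], 'position': [0.166, -0.524, 0.23], 'eef_rot': [-2.534, 1.855, 0.003], 'ft_force': [0.241, -0.189, 0.291], 'moment': [-0.025, 0.019, -0.005], 'finger_gap': 0.9985571909171903}
scene {'K': array([[384.0882637 ,   0.        , 317.12501007],
       [  0.        , 384.0882637 , 196.78817686],
       [  0.        ,   0.        ,   1.        ]]), 'dist_coeffs': array([-0.01053103,  0.        ,  0.        ,  0.        ,  0.        ]), 'R': array([[ 0.91408748, -0.40524211,  0.01493006],
       [-0.28973495, -0.67841635, -0.67513325],
       [ 0.28372122,  0.61280509, -0.7375447 ]]), 't': array([-0.43939371,  0.26041837,  1.41689736])}
top {'K': array([[460.38882521,   0.        , 318.54194189],
       [  0.        , 460.38882521, 200.59421548],
       [  0.        ,   0.        ,   1.        ]]), 'dist_coeffs': array([-0.03241811,  0.        ,  0.        ,  0.        ,  0.        ]), 'R': array([[-0.00505561, -0.99992562,  0.01109892],
       [-0.99564448,  0.00400008, -0.09314539],
       [ 0.09309407, -0.01152148, -0.99559065]]), 't': array([0.06406021, 0.54982294, 1.56129366])}
```

View pics/scene0.png

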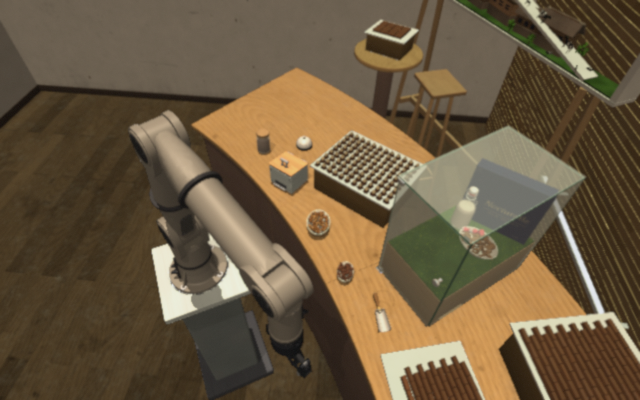

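View pics/top0.png

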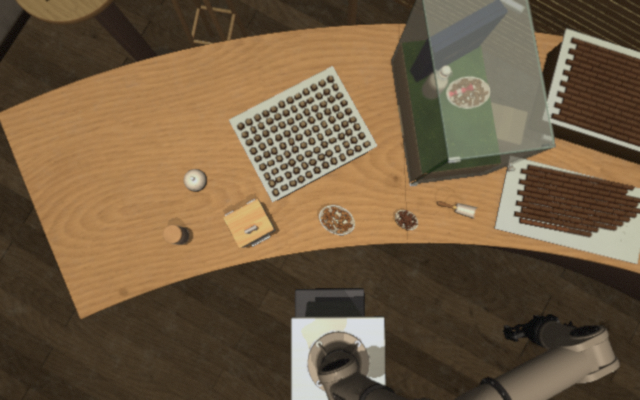

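Scene shows the sifter at about (289,172), jar (263,142), bell (304,143), hazelnut bowl (318,223), cacao bowl (345,271) and scoop (382,315). In the top view the sifter is at about (250,222) and the cacao bowl at (405,219). I'll zoom in next.

```bash
python3 - <<'E'
import cv2
a=cv2.imread("pics/top0.png");b=cv2.imread("pics/scene0.png")
cv2.imwrite("pics/c1.png",cv2.resize(a[180:260,205:305],None,fx=7,fy=7,interpolation=cv2.INTER_CUBIC))
cv2.imwrite("pics/c2.png",cv2.resize(b[140:200,255:325],None,fx=9,fy=9,interpolation=cv2.INTER_CUBIC))
cv2.imwrite("pics/c3.png",cv2.resize(a[195:245,380:430],None,fx=10,fy=10,interpolation=cv2.INTER_CUBIC))
E
```

```text
(no output)
```

View pics/c1.png

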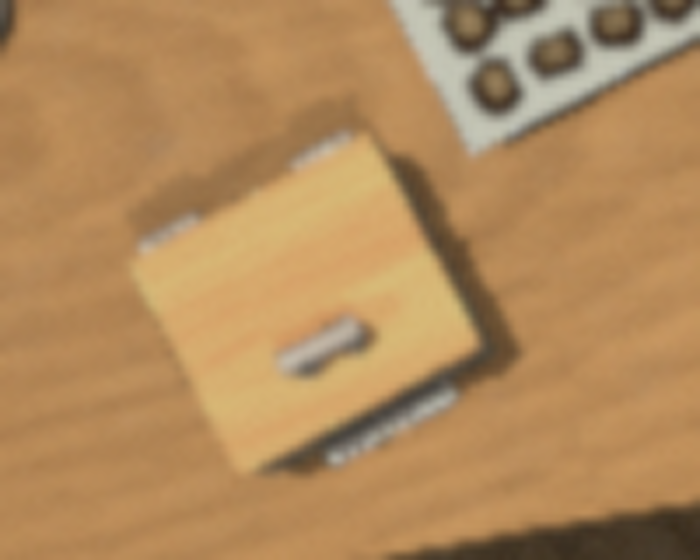

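View pics/c2.png

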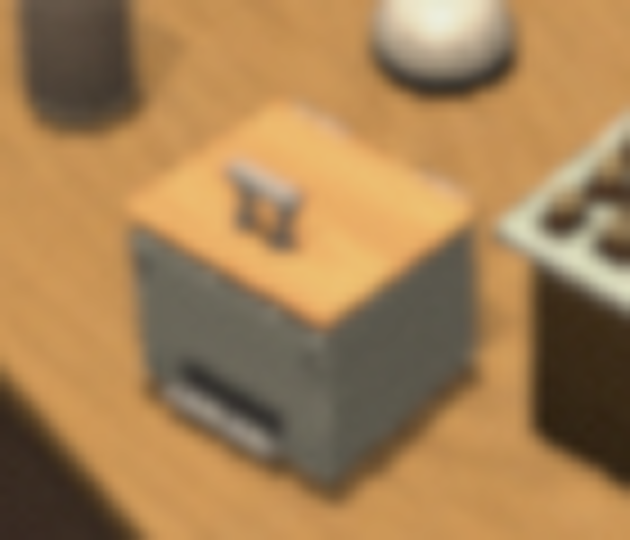

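View pics/c3.png

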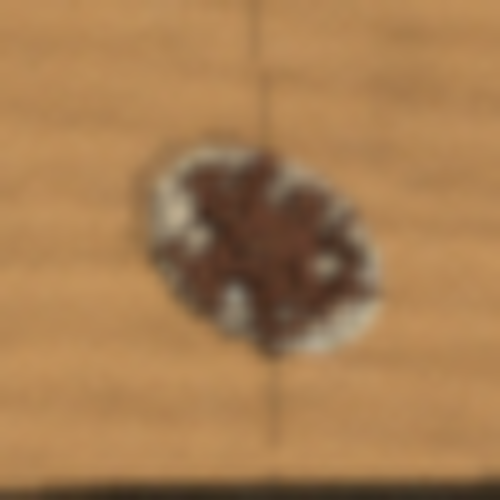

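```bash
cat > h.py <<'E'
import numpy as np,cv2
from workcell import *
C={n:camera_info(n) for n in("scene","top")}
def ray(n,p):
    c=C[n];u=cv2.undistortPoints(np.array([[p]],float),c["K"],c["dist_coeffs"])[0,0]
    R=np.array(c["R"]);t=np.array(c["t"]);return -R.T@t, R.T@np.array([u[0],u[1],1])
def onz(n,p,z):
    o,d=ray(n,p);return o+d*(z-o[2])/d[2]
def tri(pt,ps):
    A=[];b=[]
    M=np.zeros((3,3));v=np.zeros(3);
    for n,p in(("top",pt),("scene",ps)):
        o,d=ray(n,p);d/=np.linalg.norm(d);P=np.eye(3)-np.outer(d,d);M+=P;v+=P@o
    return np.linalg.solve(M,v)
def proj(n,X):
    c=C[n];X=np.atleast_2d(np.array(X,float));return cv2.projectPoints(X,cv2.Rodrigues(np.array(c["R"]))[0],np.array(c["t"]),c["K"],c["dist_coeffs"])[0][:,0]
def pst():
    s=get_state()
    for k in("time","position","eef_rot","joint_pos","ft_force","moment","finger_gap"):
        print(k,np.round(s[k],4))
    R=cv2.Rodrigues(np.array(s["eef_rot"]))[0];print("R\n",R.round(3));return s,R
E
python3 - <<'E'
from h import *
f=lambda x,y:((x+.5)/7-.5+205,(y+.5)/7-.5+180)
g=lambda x,y:((x+.5)/9-.5+255,(y+.5)/9-.5+140)
T=[f(133,262),f(368,130),f(487,350),f(245,473)]
S=[g(285,98),g(475,212),g(325,330),g(127,207)]
P=[onz("top",p,.105) for p in T];Q=[onz("scene",p,.105) for p in S]
for a,b,c,d in zip(P,Q,T,S):print(a.round(4),b.round(4),tri(c,d).round(4))
for i in range(4):print(i,np.linalg.norm(P[i]-P[(i+1)%4]).round(4),np.linalg.norm(Q[i]-Q[(i+1)%4]).round(4))
for W in(P,Q):
    y=(W[0]-W[1])+(W[3]-W[2]);print("yaw from y axis",np.arctan2(-y[0],y[1]));x=W[0]+W[1]-W[2]-W[3];print("yaw x",np.arctan2(x[1],x[0]),"hinge mid",(W[0]+W[1])/2,"front mid",(W[2]+W[3])/2)
print("handle", [tri(f(*a),g(*b)).round(4) for a,b in(((283,362),(232,170)),((366,330),(298,196)),((325,345),(265,182)))], onz("top",f(325,345),.139))
# bowl
for n,r in(("top",(195,245,380,430)),("scene",(250,300,325,365))):
    im=cv2.imread(f"pics/{n}0.png")[r[0]:r[1],r[2]:r[3]]
    hsv=cv2.cvtColor(im,cv2.COLOR_BGR2HSV);print(n,hsv[2,2],hsv[25,25])
    np.set_printoptions(linewidth=250)
    sat=hsv[...,1]; 
    lab=cv2.cvtColor(im,cv2.COLOR_BGR2LAB).astype(int)
    bg=np.median(lab.reshape(-1,3),axis=0);m=((np.abs(lab-bg)[...,1:].sum(2)>14)).astype(np.uint8)
    m=cv2.morphologyEx(m,cv2.MORPH_CLOSE,np.ones((3,3)))
    k,L,st,_=cv2.connectedComponentsWithStats(m);
    ctr=(25,25) if n=="top" else (20,20)
    cs,_=cv2.findContours(m,cv2.RETR_EXTERNAL,cv2.CHAIN_APPROX_NONE)
    c=max(cs,key=lambda c:cv2.contourArea(c) if cv2.boundingRect(c)[0]>1 else 0)
    h=cv2.convexHull(c);e=cv2.fitEllipse(c)
    print(e,cv2.boundingRect(c)); 
    w=np.array([onz(n,(p[0]+r[2],p[1]+r[0]),.038)[:2] for p in h[:,0].astype(float)])
    M=cv2.fitEllipse((w*1000).astype(np.float32));print("world mm",M)
    v=cv2.resize(im,None,fx=10,fy=10);cv2.drawContours(v,[c*10+5],-1,(0,255,0),1);cv2.imwrite(f"pics/b_{n}.png",v)
E
```

```text
[0.4902 0.3722 0.105 ] [0.4937 0.3723 0.105 ] [0.4917 0.3715 0.1063]
[0.5515 0.2633 0.105 ] [0.5478 0.2592 0.105 ] [0.5511 0.2643 0.0996]
[0.4486 0.2073 0.105 ] [0.4526 0.2122 0.105 ] [0.4495 0.2064 0.1114]
[0.3922 0.3191 0.105 ] [0.396  0.3274 0.105 ] [0.3928 0.3174 0.1145]
0 0.125 0.1254
1 0.1171 0.1061
2 0.1252 0.1284
3 0.1115 0.1075
yaw from y axis 0.48986648719083475
yaw x 0.49760614883989773 hinge mid [0.52086136 0.31777174 0.105     ] front mid [0.4204211  0.26321277 0.105     ]
yaw from y axis 0.45141578591593323
yaw x 0.44475255260767926 hinge mid [0.52072321 0.31574836 0.105     ] front mid [0.4243047  0.26979535 0.105     ]
handle [array([0.4415, 0.2975, 0.1374]), array([0.4575, 0.2579, 0.1483]), array([0.4498, 0.2774, 0.1436])] [0.45014727 0.27795153 0.139     ]
top [ 16 139 184] [ 11 132  87]
((25.872650146484375, 24.552921295166016), (17.467370986938477, 24.696382522583008), 123.68083190917969) (15, 14, 23, 22)
world mm ((482.6794738769531, -235.91873168945312), (62.73933792114258, 86.91905975341797), 145.89418029785156)
scene [ 16 147 206] [ 11 141  98]
((19.870927810668945, 22.671470642089844), (16.196582794189453, 23.4315128326416), 7.3793487548828125) (12, 11, 17, 24)
world mm ((475.3942565917969, -254.2268829345703), (59.94416809082031, 97.97262573242188), 145.71533203125)
```

```bash
cat >> h.py <<'E'
def Rdown(yawx): # tool x at azimuth yawx, z down
    x=np.array([np.cos(yawx),np.sin(yawx),0]);z=np.array([0,0,-1.]);return np.stack([x,np.cross(z,x),z],1)
def plan(tgts):
    s,R=pst();p=np.array(s["position"])
    for q,yx in tgts:
        Rt=R if yx is None else (Rdown(yx) if np.isscalar(yx) else yx)
        print("shift",(R.T@(np.array(q)-p)).round(4),"turn/0.5",(2*cv2.Rodrigues(R.T@Rt)[0][:,0]).round(3))
E
python3 - <<'E'
from h import *
yx=.495-np.pi/2
plan([((.45,-.2,.27),yx),((.449,.2775,.25),yx),((.449,.2775,.118),yx)])
E
```

```text
time 0.1
position [ 0.1659 -0.5237  0.2303]
eef_rot [-2.5339  1.8552  0.0027]
joint_pos [ 1.2223  0.3116  0.014   1.5129 -0.0044  1.3192 -0.0272]
ft_force [-0.2664  0.6878  0.2808]
moment [0.0241 0.0046 0.0031]
finger_gap 0.9995
R
 [[ 0.302 -0.953 -0.001]
 [-0.953 -0.302  0.002]
 [-0.002  0.    -1.   ]]
shift [-0.2229 -0.3686 -0.0392] turn/0.5 [-0.     0.004 -0.376]
shift [-0.6783 -0.5119 -0.0183] turn/0.5 [-0.     0.004 -0.376]
shift [-0.678  -0.5119  0.1137] turn/0.5 [-0.     0.004 -0.376]
```

```bash
python3 -m inch '[[[-0.223,-0.369,-0.04,0,0,-0.376],[-0.223,-0.369,-0.04,0,0,-0.376],[-0.223,-0.369,-0.04,0,0,-0.376],[-0.223,-0.369,-0.04,0,0,-0.376],[-0.223,-0.369,-0.04,0,0,-0.376],[-0.223,-0.369,-0.04,0,0,-0.376],[-0.223,-0.369,-0.04,0,0,-0.376],[-0.223,-0.369,-0.04,0,0,-0.376],[-0.223,-0.369,-0.04,0,0,-0.376],[-0.223,-0.369,-0.04,0,0,-0.376]]]' 1 40
python3 - <<'E'
from h import *
yx=.495-np.pi/2
plan([((.449,.2775,.25),yx),((.449,.2775,.118),yx)])
E
```

```text
time: 0.93
position: [0.4404, -0.2107, 0.2697]
eef_rot: [2.697, -1.61, -0.001]
ft_force: [0.5, -0.6, 0.3]
finger_gap: 0.998
time 0.9333
position [ 0.4404 -0.2107  0.2697]
eef_rot [ 2.6973e+00 -1.6099e+00 -6.0000e-04]
joint_pos [ 0.6822  0.1819 -0.3195  1.5918  0.0582  1.3777 -0.7198]
ft_force [ 0.5242 -0.612   0.2533]
moment [-0.0428 -0.006  -0.0048]
finger_gap 0.9979
R
 [[ 0.475 -0.88  -0.001]
 [-0.88  -0.475 -0.   ]
 [-0.     0.001 -1.   ]]
shift [-0.4256 -0.2393  0.0197] turn/0.5 [ 0.001  0.    -0.001]
shift [-0.4256 -0.2394  0.1517] turn/0.5 [ 0.001  0.    -0.001]
```

```bash
python3 -m inch '[[[-0.42,-0.232,0.02,0,0,0],[-0.42,-0.232,0.02,0,0,0],[-0.42,-0.232,0.02,0,0,0],[-0.42,-0.232,0.02,0,0,0],[-0.42,-0.232,0.02,0,0,0],[-0.42,-0.232,0.02,0,0,0],[-0.42,-0.232,0.02,0,0,0],[-0.42,-0.232,0.02,0,0,0],[-0.42,-0.232,0.02,0,0,0],[-0.42,-0.232,0.02,0,0,0]]]'
python3 -m inch '[[[0,0,0,0,0,0],[0,0,0,0,0,0],[0,0,0,0,0,0],[0,0,0,0,0,0]]]'
python3 - <<'E'
from h import *
yx=.495-np.pi/2
plan([((.449,.2775,.2),yx),((.449,.2775,.118),yx)])
E
```

```text
time: 1.77
position: [0.4433, 0.2054, 0.2521]
eef_rot: [2.697, -1.61, 0.001]
ft_force: [-0.1, -0.7, -0.0]
finger_gap: 0.998
time: 2.1
position: [0.4443, 0.2017, 0.252]
eef_rot: [2.694, -1.613, 0.001]
ft_force: [0.7, -0.2, 0.1]
finger_gap: 1.002
time 2.1
position [0.4443 0.2017 0.252 ]
eef_rot [ 2.6939e+00 -1.6131e+00  6.0000e-04]
joint_pos [ 0.0901  0.2303 -0.6666  1.6159  0.1464  1.3471 -1.6754]
ft_force [ 0.6788 -0.2036  0.1339]
moment [ 0.0239 -0.0443  0.0234]
finger_gap 1.0021
R
 [[ 0.472 -0.882 -0.001]
 [-0.882 -0.472 -0.002]
 [ 0.001  0.001 -1.   ]]
shift [-0.0646 -0.04    0.0519] turn/0.5 [ 0.002 -0.002 -0.006]
shift [-0.0647 -0.0401  0.1339] turn/0.5 [ 0.002 -0.002 -0.006]
```

```bash
python3 -m inch '[[[-0.0646,-0.04,0.04,0,0,-0.006],[-0.0646,-0.04,0.04,0,0,-0.006],[-0.0646,-0.04,0.04,0,0,-0.006],[-0.0646,-0.04,0.04,0,0,-0.006],[-0.0646,-0.04,0.05,0,0,-0.006],[-0.0646,-0.04,0.05,0,0,-0.006],[-0.0646,-0.04,0.05,0,0,-0.006]]]'
python3 - <<'E'
from h import *
yx=.495-np.pi/2
plan([((.449,.2775,.118),yx)])
for n in("scene","top"):
    im=snapshot(n)
    r=(90,200,220,360) if n=="scene" else (160,270,190,330)
    cv2.imwrite(f"pics/{n}1.png",cv2.resize(im[r[0]:r[1],r[2]:r[3]],None,fx=5,fy=5,interpolation=cv2.INTER_CUBIC))
E
```

```text
time: 2.68
position: [0.4492, 0.2771, 0.2022]
eef_rot: [2.696, -1.61, 0.002]
ft_force: [1.2, -0.3, -0.3]
finger_gap: 0.999
time 2.6833
position [0.4492 0.2771 0.2022]
eef_rot [ 2.6957e+00 -1.6101e+00  1.7000e-03]
joint_pos [-0.0671  0.3592 -0.683   1.5998  0.2362  1.2677 -1.8668]
ft_force [ 1.2063 -0.2762 -0.2691]
moment [-0.0123  0.0701  0.0101]
finger_gap 0.9987
R
 [[ 0.474 -0.88   0.   ]
 [-0.88  -0.474 -0.002]
 [ 0.002  0.001 -1.   ]]
shift [-0.0006 -0.0001  0.0842] turn/0.5 [ 0.002 -0.003 -0.002]
```

View pics/scene1.png

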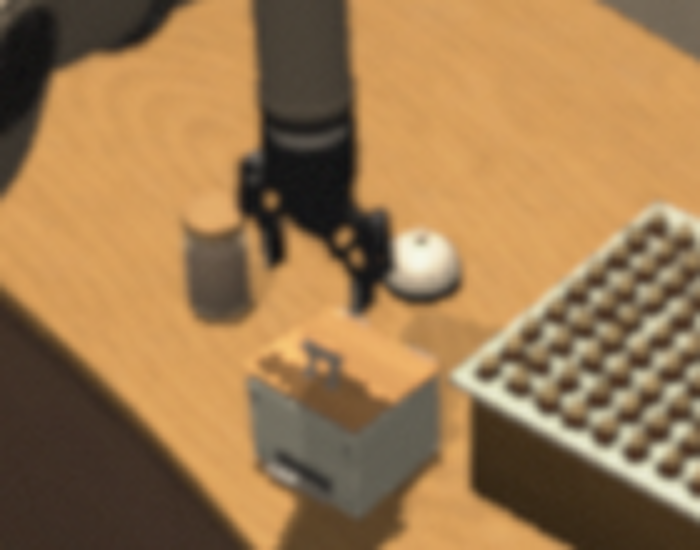

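View pics/top1.png

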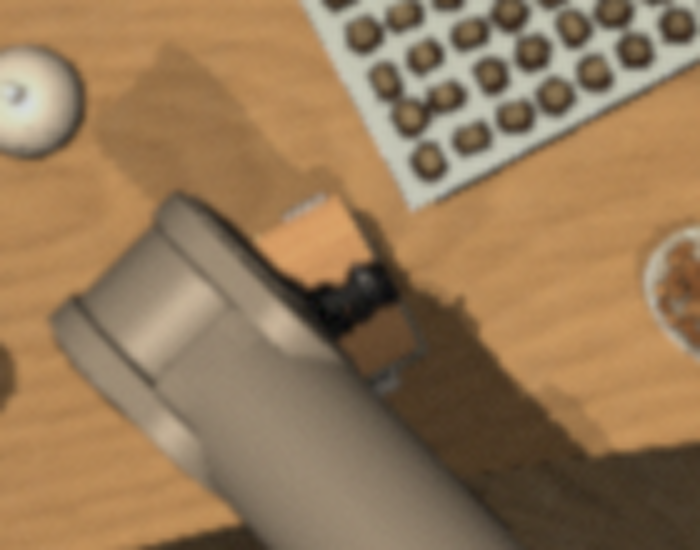

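Scene: the open fingers hang above the sifter (crop (265,250) and (370,290)), straddling the handle at (322,358). In the top view the arm covers the left half of the flap. I'll descend now.

```bash
python3 -m inch '[[[0,0,0.03,0,0,0],[0,0,0.05,0,0,0],[0,0,0.065,0,0,0],[0,0,0.075,0,0,0],[0,0,0.08,0,0,0],[0,0,0.084,0,0,0],[0,0,0.084,0,0,0],[0,0,0.084,0,0,0]]]'
python3 - <<'E'
from h import *
im=snapshot("scene");r=(130,210,240,340)
cv2.imwrite("pics/scene2.png",cv2.resize(im[r[0]:r[1],r[2]:r[3]],None,fx=7,fy=7,interpolation=cv2.INTER_CUBIC))
E
```

```text
time: 3.45
position: [0.449, 0.28, 0.1192]
eef_rot: [-2.699, 1.605, -0.001]
ft_force: [-0.2, 0.5, 0.1]
finger_gap: 1.003
```

View pics/scene2.png

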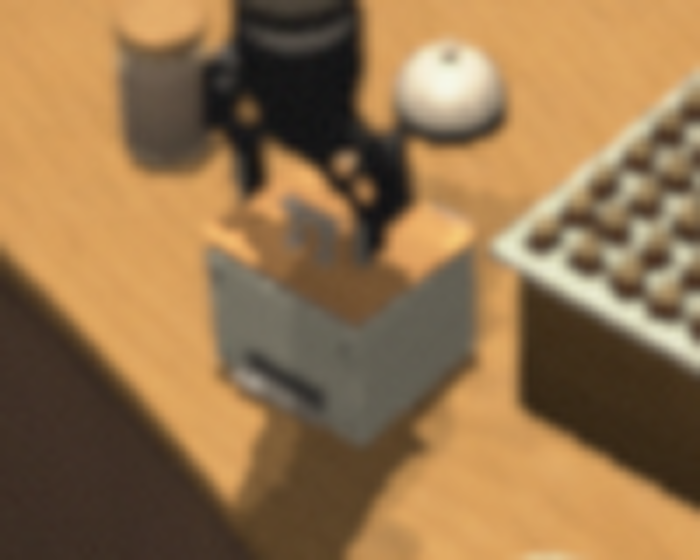

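The fingers straddle the bar at crop (310,225), so I'll pinch it end to end.

```bash
python3 -m inch '[[[0,0,0,0,0,0],[0,0,0,0,0,0],[0,0,0,0,0,0],[0,0,0,0,0,0],[0,0,0,0,0,0],[0,0,0,0,0,0],[0,0,0,0,0,0],[0,0,0,0,0,0]]]' -1 40
python3 -m inch '[[[0,0,0,0,0,0],[0,0,0,0,0,0]]]'
python3 - <<'E'
from h import *
pst()
im=snapshot("scene");r=(130,210,240,340)
cv2.imwrite("pics/scene3.png",cv2.resize(im[r[0]:r[1],r[2]:r[3]],None,fx=7,fy=7,interpolation=cv2.INTER_CUBIC))
E
```

```text
time: 4.17
position: [0.4477, 0.2806, 0.1186]
eef_rot: [-2.7, 1.604, 0.002]
ft_force: [-2.7, 2.3, 1.3]
finger_gap: 0.453
time: 4.33
position: [0.4477, 0.2806, 0.1185]
eef_rot: [-2.7, 1.604, 0.002]
ft_force: [-3.8, 2.8, 1.1]
finger_gap: 0.457
time 4.3333
position [0.4477 0.2806 0.1185]
eef_rot [-2.7005e+00  1.6042e+00  1.9000e-03]
joint_pos [-0.0953  0.439  -0.6582  1.7172  0.2965  1.0872 -1.919 ]
ft_force [-3.7588  2.8299  1.1219]
moment [ 0.7067  0.6458 -0.0794]
finger_gap 0.4569
R
 [[ 0.478 -0.878 -0.001]
 [-0.878 -0.478  0.001]
 [-0.001  0.    -1.   ]]
```

View pics/scene3.png

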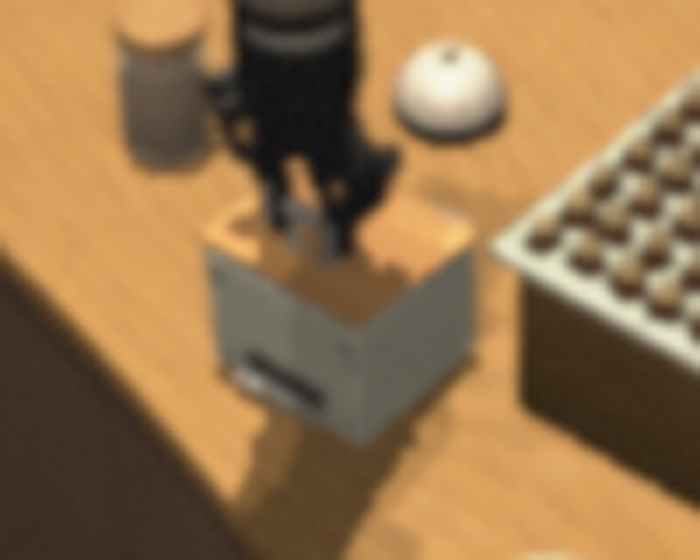

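```bash
python3 - <<'E'
import numpy as np
a0=.065
f=lambda a:np.array([-85*np.cos(a)+33*np.sin(a),85*np.sin(a)+33*np.cos(a)])
A=np.linspace(a0,1.62,31)
for k in range(0,30,10):
    print("call from",A[k].round(3)); 
    for j in range(k+1,k+11): d=f(A[j])-f(A[k]);print(A[j].round(3),"ty %.4f tz %.4f"%(-d[0]/1e3,-d[1]/1e3))
E
```

```text
call from 0.065
0.117 ty -0.0021 tz -0.0042
0.169 ty -0.0044 tz -0.0083
0.22 ty -0.0070 tz -0.0123
0.272 ty -0.0097 tz -0.0162
0.324 ty -0.0126 tz -0.0199
0.376 ty -0.0157 tz -0.0235
0.428 ty -0.0190 tz -0.0268
0.48 ty -0.0225 tz -0.0301
0.532 ty -0.0261 tz -0.0331
0.583 ty -0.0299 tz -0.0359
call from 0.583
0.635 ty -0.0039 tz -0.0026
0.687 ty -0.0080 tz -0.0051
0.739 ty -0.0122 tz -0.0073
0.791 ty -0.0164 tz -0.0093
0.842 ty -0.0208 tz -0.0110
0.894 ty -0.0253 tz -0.0126
0.946 ty -0.0298 tz -0.0139
0.998 ty -0.0344 tz -0.0150
1.05 ty -0.0391 tz -0.0158
1.102 ty -0.0438 tz -0.0164
call from 1.102
1.154 ty -0.0047 tz -0.0003
1.205 ty -0.0094 tz -0.0004
1.257 ty -0.0142 tz -0.0003
1.309 ty -0.0189 tz 0.0001
1.361 ty -0.0236 tz 0.0007
1.413 ty -0.0282 tz 0.0016
1.464 ty -0.0328 tz 0.0027
1.516 ty -0.0373 tz 0.0041
1.568 ty -0.0418 tz 0.0056
1.62 ty -0.0461 tz 0.0075
```

```bash
python3 -m inch '[[[0,-0.002,-0.004,0,0,0],[0,-0.0045,-0.0085,0,0,0],[0,-0.007,-0.0125,0,0,0],[0,-0.0095,-0.016,0,0,0],[0,-0.0125,-0.02,0,0,0],[0,-0.0155,-0.0235,0,0,0],[0,-0.019,-0.027,0,0,0],[0,-0.0225,-0.03,0,0,0],[0,-0.026,-0.033,0,0,0],[0,-0.03,-0.036,0,0,0]]]'
python3 - <<'E'
from h import *
pst()
im=snapshot("scene");r=(120,210,230,340)
cv2.imwrite("pics/scene4.png",cv2.resize(im[r[0]:r[1],r[2]:r[3]],None,fx=6,fy=6,interpolation=cv2.INTER_CUBIC))
E
```

```text
time: 5.22
position: [0.4717, 0.2935, 0.1524]
eef_rot: [2.696, -1.601, -0.008]
ft_force: [-4.6, 4.0, -4.0]
finger_gap: 0.455
time 5.2167
position [0.4717 0.2935 0.1524]
eef_rot [ 2.6964 -1.6007 -0.0077]
joint_pos [-0.1144  0.4625 -0.6563  1.5915  0.2938  1.1964 -1.9016]
ft_force [-4.6303  4.0262 -4.0055]
moment [0.4917 1.1817 0.0786]
finger_gap 0.4552
R
 [[ 0.479 -0.878 -0.007]
 [-0.878 -0.479 -0.002]
 [-0.001  0.008 -1.   ]]
```

View pics/scene4.png

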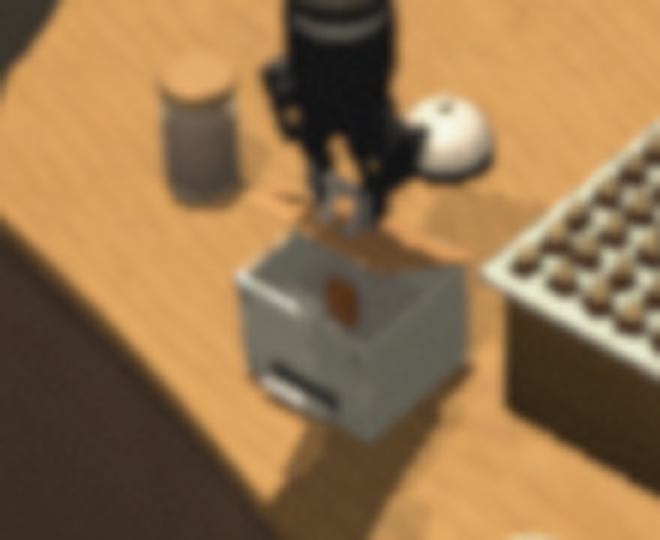

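The flap is rising with the handle still pinched at crop (345,200). The brown tab in the well shows at (342,303).

```bash
python3 -m inch '[[[0,-0.004,-0.0025,0,0,0],[0,-0.008,-0.005,0,0,0],[0,-0.012,-0.0075,0,0,0],[0,-0.0165,-0.0095,0,0,0],[0,-0.021,-0.011,0,0,0],[0,-0.0255,-0.0125,0,0,0],[0,-0.03,-0.014,0,0,0],[0,-0.0345,-0.015,0,0,0],[0,-0.039,-0.016,0,0,0],[0,-0.044,-0.0165,0,0,0]]]'
python3 -m inch '[[[0,-0.0045,0,0,0,0],[0,-0.0095,-0.0005,0,0,0],[0,-0.014,0,0,0,0],[0,-0.019,0,0,0,0],[0,-0.0235,0.0005,0,0,0],[0,-0.028,0.0015,0,0,0],[0,-0.033,0.003,0,0,0],[0,-0.0375,0.004,0,0,0],[0,-0.042,0.0055,0,0,0],[0,-0.046,0.0075,0,0,0]]]'
python3 - <<'E'
from h import *
pst()
im=snapshot("scene");r=(120,210,230,340)
cv2.imwrite("pics/scene5.png",cv2.resize(im[r[0]:r[1],r[2]:r[3]],None,fx=6,fy=6,interpolation=cv2.INTER_CUBIC))
E
```

```text
time: 6.1
position: [0.5105, 0.3145, 0.1701]
eef_rot: [2.696, -1.601, -0.006]
ft_force: [-6.5, 1.2, 2.7]
finger_gap: 0.456
time: 6.93
position: [0.5533, 0.3375, 0.164]
eef_rot: [2.701, -1.604, -0.002]
ft_force: [-3.7, 2.5, 6.0]
finger_gap: 0.454
time 6.9333
position [0.5533 0.3375 0.164 ]
eef_rot [ 2.7006e+00 -1.6045e+00 -1.6000e-03]
joint_pos [-0.2082  0.6292 -0.6154  1.2991  0.3571  1.3229 -1.8912]
ft_force [-3.651   2.4864  5.9746]
moment [ 0.335   1.0867 -0.0261]
finger_gap 0.4542
R
 [[ 0.478 -0.878 -0.001]
 [-0.878 -0.478  0.   ]
 [-0.001  0.001 -1.   ]]
```

View pics/scene5.png

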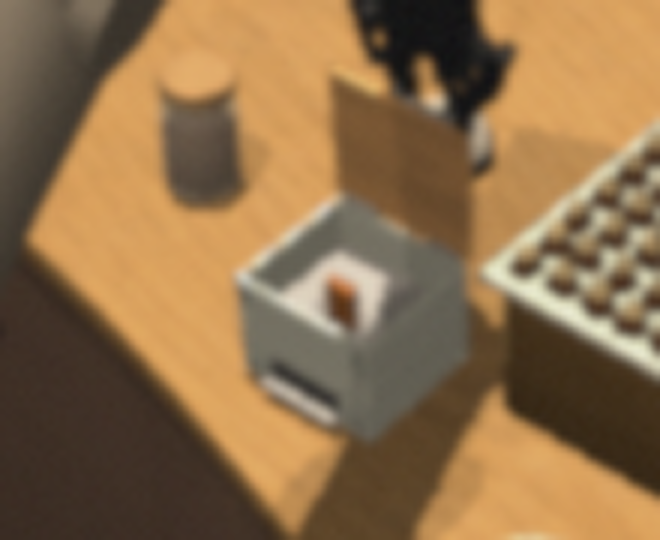

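The flap stands upright, the plate tab is visible at crop (342,300), and the estimated flap angle is about 1.6 rad. I'll release and rise.

```bash
python3 -m inch '[[[0,0,0,0,0,0],[0,0,0,0,0,0],[0,0,0,0,0,0],[0,0,0,0,0,0],[0,0,0,0,0,0],[0,0,0,0,0,0]]]' 1 40
python3 -m inch '[[[0,0,-0.02,0,0,0],[0,0,-0.05,0,0,0],[0,0,-0.08,0,0,0],[0,0,-0.11,0,0,0],[0,0,-0.13,0,0,0],[0,0,-0.13,0,0,0],[0,0,-0.13,0,0,0],[0,0,-0.13,0,0,0]]]'
python3 - <<'E'
from h import *
pst()
for n in("scene","top"):
    im=snapshot(n);cv2.imwrite(f"pics/{n}6.png",im)
    r=(110,210,220,350) if n=="scene" else (170,270,190,320)
    cv2.imwrite(f"pics/{n}6c.png",cv2.resize(im[r[0]:r[1],r[2]:r[3]],None,fx=6,fy=6,interpolation=cv2.INTER_CUBIC))
E
```

```text
time: 7.48
position: [0.5542, 0.3363, 0.1633]
eef_rot: [2.699, -1.606, 0.001]
ft_force: [-0.2, -0.1, 0.5]
finger_gap: 1.004
time: 8.15
position: [0.5536, 0.3365, 0.2924]
eef_rot: [2.699, -1.605, -0.0]
ft_force: [-0.1, 0.2, 0.1]
finger_gap: 1.002
time 8.15
position [0.5536 0.3365 0.2924]
eef_rot [ 2.6989e+00 -1.6047e+00 -3.0000e-04]
joint_pos [-0.2367  0.5763 -0.6295  1.0584  0.3269  1.5997 -1.8485]
ft_force [-0.1279  0.2374  0.0523]
moment [-0.0089  0.0484  0.0122]
finger_gap 1.0022
R
 [[ 0.478 -0.879 -0.001]
 [-0.879 -0.478 -0.001]
 [ 0.001  0.002 -1.   ]]
```

View pics/scene6c.png

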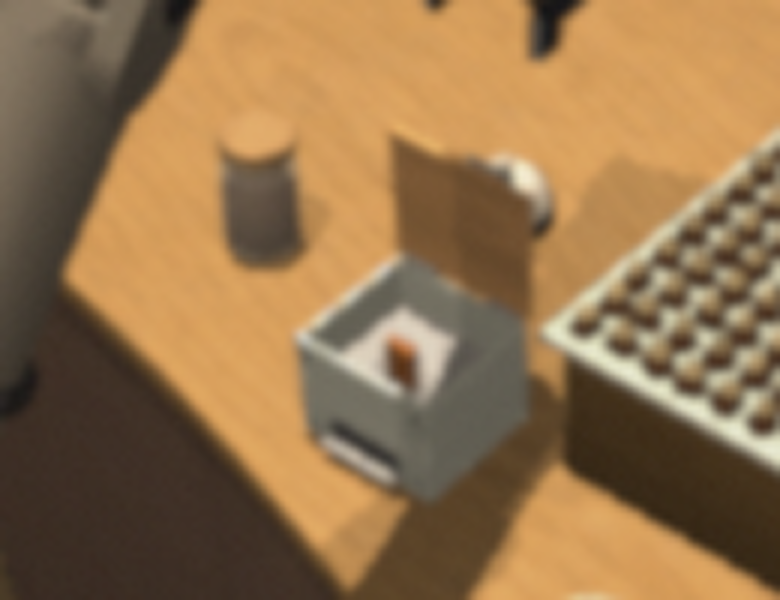

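View pics/top6c.png

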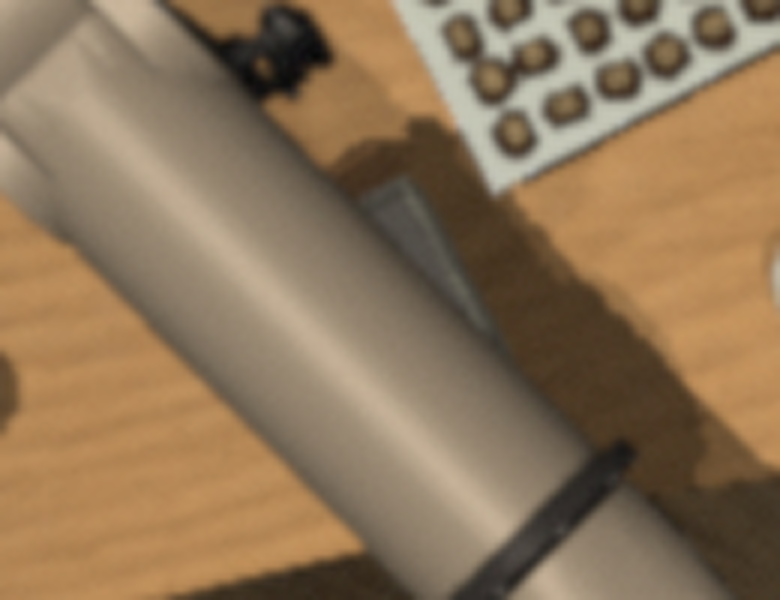

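```bash
python3 - <<'E'
from h import *
im=cv2.imread("pics/scene6.png")[155:180,275:300]
cv2.imwrite("pics/tab.png",cv2.resize(im,None,fx=22,fy=22,interpolation=cv2.INTER_NEAREST))
g=lambda x,y:((x+.5)/6-.5+220,(y+.5)/6-.5+110)
print("tab",onz("scene",g(401,347),.094))
# rim corners (outer) left, near(front right), right
print([onz("scene",g(*p),.098).round(4) for p in((298,338),(430,402),(527,310),(403,255))])
yaw=.497;x=np.array([np.cos(yaw),np.sin(yaw)]);y=np.array([-x[1],x[0]])
Hd=np.array([.5533,.3375]);c=Hd-.1065*x;print("pred tab",c)
tab=c
for sx,sy in((-45,62),(-45,-62),(69,-62),(69,62),(0,0)):
    q=tab+x*sx/1e3+y*sy/1e3;print(q.round(4),proj("scene",[*q,.098 if sx else .094]).round(1))
E
```

```text
tab [0.45908557 0.28021165 0.094     ]
[array([0.3933, 0.3137, 0.098 ]), array([0.4564, 0.216 , 0.098 ]), array([0.5557, 0.2771, 0.098 ]), array([0.4945, 0.3687, 0.098 ])]
pred tab [0.4596847 0.2867218]
[0.3906 0.3198] [[268.2 165.2]]
[0.4497 0.2108] [[290.2 177.8]]
[0.5499 0.2651] [[307.3 163.3]]
[0.4908 0.3741] [[285.5 151.6]]
[0.4597 0.2867] [[286.  166.4]]
```

View pics/tab.png

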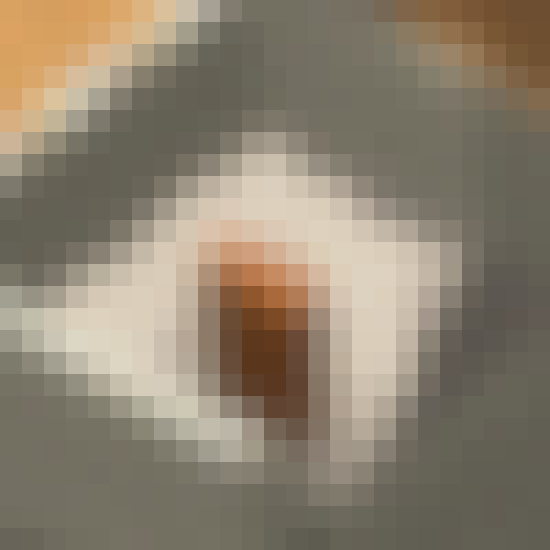

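```bash
python3 - <<'E'
from h import *
yx=.496-np.pi/2
plan([((.4602,.286,.2924),yx),((.4602,.286,.064),yx)])
E
```

```text
time 8.25
position [0.5534 0.3362 0.2915]
eef_rot [ 2.6974e+00 -1.6039e+00 -1.6000e-03]
joint_pos [-0.2365  0.5771 -0.6292  1.0593  0.3269  1.5999 -1.8485]
ft_force [ 0.3516  0.3111 -0.0528]
moment [-0.0288 -0.0179  0.0071]
finger_gap 0.998
R
 [[ 0.478 -0.879 -0.003]
 [-0.879 -0.478 -0.002]
 [ 0.001  0.003 -1.   ]]
shift [-0.0004  0.1059 -0.0006] turn/0.5 [ 0.007 -0.002  0.004]
shift [-0.0006  0.1051  0.2278] turn/0.5 [ 0.007 -0.002  0.004]
```

```bash
python3 -m inch '[[[0,0.03,0,0,0,0],[0,0.06,0,0,0,0],[0,0.09,0,0,0,0],[-0.0005,0.1055,0,0,0,0.004],[-0.0005,0.1055,0.03,0,0,0.004],[-0.0005,0.1055,0.06,0,0,0.004],[-0.0005,0.1055,0.09,0,0,0.004],[-0.0005,0.1055,0.09,0,0,0.004],[-0.0005,0.1055,0.09,0,0,0.004],[-0.0005,0.1055,0.09,0,0,0.004]]]' 0.18 40
python3 - <<'E'
from h import *
yx=.496-np.pi/2
plan([((.4602,.286,.064),yx)])
im=snapshot("scene")
r=(110,210,220,350)
cv2.imwrite(f"pics/scene7.png",cv2.resize(im[r[0]:r[1],r[2]:r[3]],None,fx=6,fy=6,interpolation=cv2.INTER_CUBIC))
E
```

```text
time: 9.08
position: [0.4614, 0.2875, 0.2044]
eef_rot: [-2.697, 1.608, -0.0]
ft_force: [0.0, -0.2, -0.2]
finger_gap: 0.595
time 9.0833
position [0.4614 0.2875 0.2044]
eef_rot [-2.6974e+00  1.6077e+00 -3.0000e-04]
joint_pos [-0.0937  0.3878 -0.6696  1.5556  0.247   1.2831 -1.8722]
ft_force [ 0.0348 -0.1946 -0.2092]
moment [-0.0238 -0.0324  0.007 ]
finger_gap 0.5948
R
 [[ 0.476 -0.88   0.001]
 [-0.88  -0.476  0.001]
 [-0.001 -0.001 -1.   ]]
shift [0.0008 0.002  0.1404] turn/0.5 [-0.003  0.001 -0.   ]
```

View pics/scene7.png

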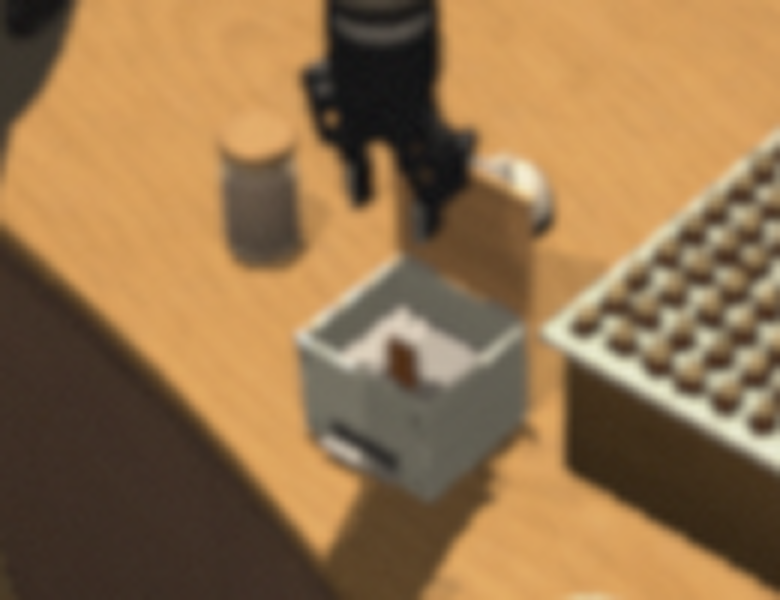

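```bash
python3 - <<'E'
from h import *
g=lambda x,y:((x+.5)/6-.5+220,(y+.5)/6-.5+110)
for p in((362,205),(425,238)):print(onz("scene",g(*p),.211).round(4))
yaw=.496;x=np.array([np.cos(yaw),np.sin(yaw)]);y=np.array([-x[1],x[0]])
c=np.array([.4614,.2875])
for s in(-1,1):print(proj("scene",[*(c+s*y*.03),.211]).round(2),g(362,205),g(425,238))
E
```

```text
[0.4452 0.3042 0.211 ]
[0.4724 0.2553 0.211 ]
[[290.66 148.18]] (279.9166666666667, 143.75) (290.4166666666667, 149.25)
[[279.53 142.24]] (279.9166666666667, 143.75) (290.4166666666667, 149.25)
```

```bash
python3 -m inch '[[[0.002,0,0.03,0,0,0],[0.002,0,0.06,0,0,0],[0.002,0,0.09,0,0,0],[0.002,0,0.11,0,0,0],[0.002,0,0.125,0,0,0],[0.002,0,0.135,0,0,0],[0.002,0,0.14,0,0,0],[0.002,0,0.14,0,0,0],[0.002,0,0.14,0,0,0]]]'
python3 - <<'E'
from h import *
pst()
im=snapshot("scene")
r=(110,210,220,350)
cv2.imwrite(f"pics/scene8.png",cv2.resize(im[r[0]:r[1],r[2]:r[3]],None,fx=6,fy=6,interpolation=cv2.INTER_CUBIC))
E
```

```text
time: 9.88
position: [0.4628, 0.2861, 0.0647]
eef_rot: [-2.697, 1.607, -0.002]
ft_force: [0.1, 0.4, 0.7]
finger_gap: 0.59
time 9.8833
position [0.4628 0.2861 0.0647]
eef_rot [-2.6967e+00  1.6073e+00 -1.7000e-03]
joint_pos [-0.1354  0.527  -0.6131  1.7347  0.3538  0.9897 -1.956 ]
ft_force [0.1361 0.3536 0.7369]
moment [ 0.0201 -0.0399 -0.0075]
finger_gap 0.5904
R
 [[ 0.476 -0.88   0.002]
 [-0.88  -0.476  0.001]
 [-0.    -0.002 -1.   ]]
```

View pics/scene8.png

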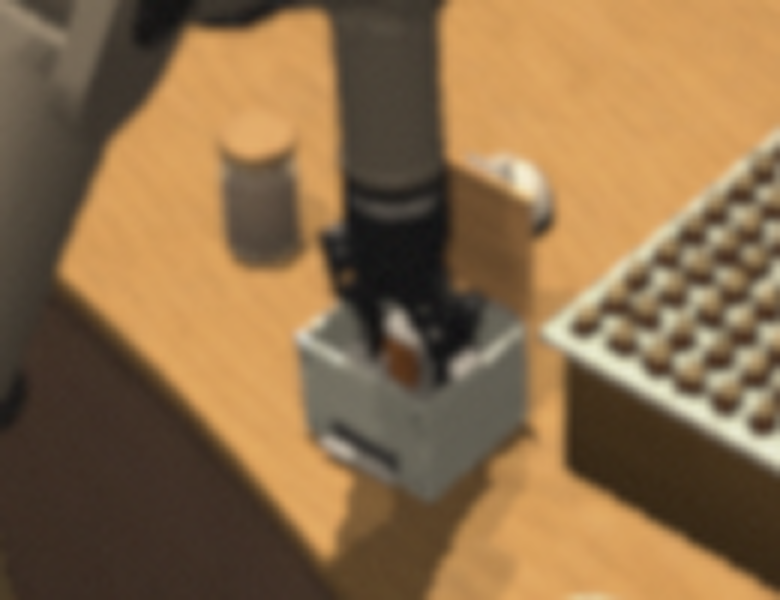

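The tab at crop (402,360) lies between the fingertips at (372,345) and (435,370). I'll close gently.

```bash
python3 -m inch '[[[0,0,0,0,0,0],[0,0,0,0,0,0],[0,0,0,0,0,0],[0,0,0,0,0,0],[0,0,0,0,0,0],[0,0,0,0,0,0],[0,0,0,0,0,0],[0,0,0,0,0,0]]]' -1 30
python3 - <<'E'
from h import *
s,R=pst();print("tool force",(R.T@np.array(s["ft_force"])).round(2))
im=snapshot("scene")
r=(110,210,220,350)
cv2.imwrite(f"pics/scene9.png",cv2.resize(im[r[0]:r[1],r[2]:r[3]],None,fx=6,fy=6,interpolation=cv2.INTER_CUBIC))
E
```

```text
time: 10.6
position: [0.4623, 0.2862, 0.0642]
eef_rot: [-2.697, 1.607, -0.001]
ft_force: [-0.8, 1.7, 6.2]
finger_gap: 0.294
time 10.6
position [0.4623 0.2862 0.0642]
eef_rot [-2.6973e+00  1.6069e+00 -7.0000e-04]
joint_pos [-0.1355  0.5274 -0.6133  1.7358  0.3537  0.989  -1.9562]
ft_force [-0.7568  1.7442  6.238 ]
moment [0.293  0.0724 0.0197]
finger_gap 0.2935
R
 [[ 0.476 -0.879  0.001]
 [-0.879 -0.476  0.001]
 [-0.001 -0.002 -1.   ]]
tool force [-1.9  -0.18 -6.24]
```

View pics/scene9.png

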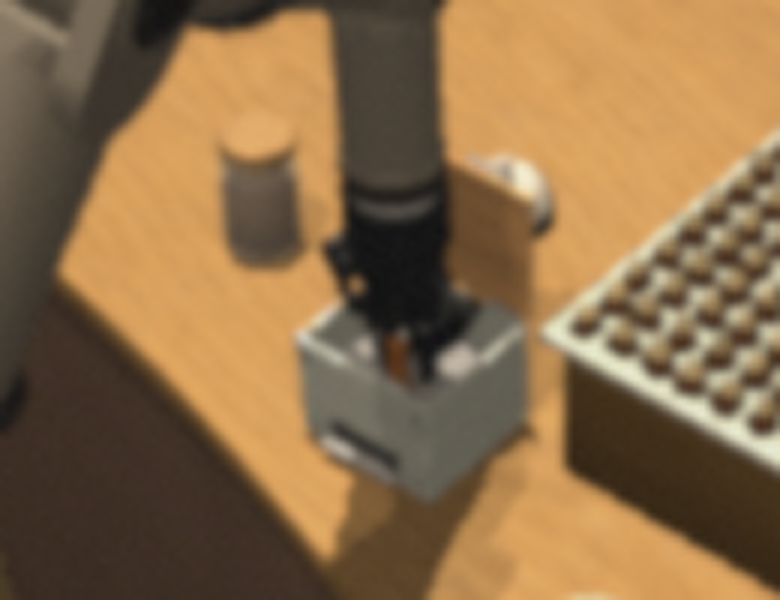

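It is gripped on the 26 mm tab (opening about 25 mm) with only about 2 N sideways. I'll raise the grip force and draw it out.

```bash
python3 -m inch '[[[0,0,0,0,0,0],[0,0,-0.004,0,0,0],[0,0,-0.008,0,0,0],[0,0,-0.012,0,0,0],[0,0,-0.016,0,0,0],[0,0,-0.02,0,0,0]]]' -1 60
python3 -m inch '[[[0,0,-0.006,0,0,0],[0,0,-0.012,0,0,0],[0,0,-0.018,0,0,0],[0,0,-0.024,0,0,0],[0,0,-0.03,0,0,0],[0,0,-0.036,0,0,0],[0,0,-0.042,0,0,0],[0,0,-0.048,0,0,0],[0,0,-0.054,0,0,0],[0,0,-0.06,0,0,0]]]'
python3 - <<'E'
from h import *
s,R=pst();print("tool force",(R.T@np.array(s["ft_force"])).round(2))
im=snapshot("scene")
r=(110,210,220,350)
cv2.imwrite(f"pics/scene10.png",cv2.resize(im[r[0]:r[1],r[2]:r[3]],None,fx=6,fy=6,interpolation=cv2.INTER_CUBIC))
E
```

```text
time: 11.15
position: [0.4613, 0.2851, 0.0833]
eef_rot: [2.698, -1.608, -0.001]
ft_force: [-0.5, 3.0, -3.4]
finger_gap: 0.292
time: 11.98
position: [0.462, 0.2849, 0.1441]
eef_rot: [2.698, -1.609, 0.001]
ft_force: [-0.6, 0.5, -1.6]
finger_gap: 0.293
time 11.9833
position [0.462  0.2849 0.1441]
eef_rot [ 2.6982e+00 -1.6086e+00  6.0000e-04]
joint_pos [-0.1028  0.438  -0.6518  1.6457  0.2855  1.1551 -1.9008]
ft_force [-0.5659  0.5274 -1.5576]
moment [-0.0139 -0.0166  0.0484]
finger_gap 0.2935
R
 [[ 0.476 -0.88   0.   ]
 [-0.88  -0.476 -0.   ]
 [ 0.     0.    -1.   ]]
tool force [-0.73  0.25  1.56]
```

View pics/scene10.png

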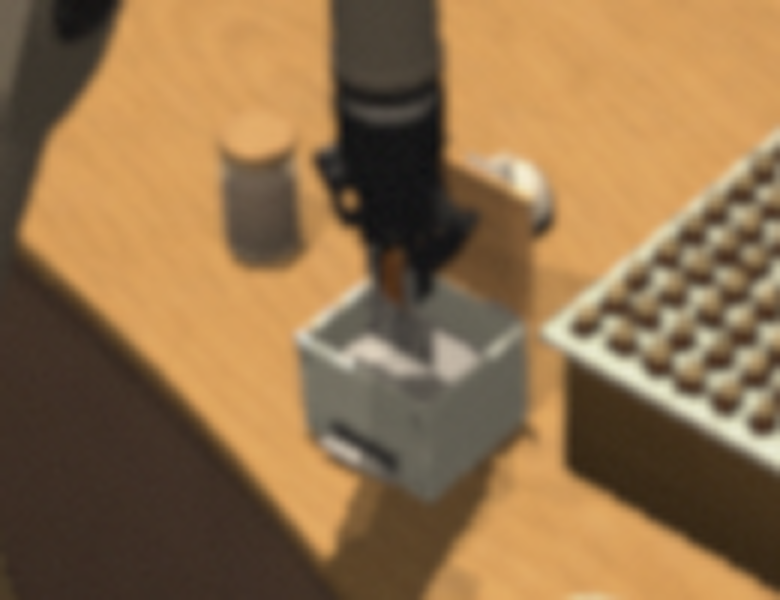

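```bash
python3 -m inch '[[[0,0,-0.03,0,0,0],[0,0,-0.06,0,0,0],[0,0,-0.09,0,0,0],[0,0,-0.1,0,0,0],[0,0,-0.1,0,0,0],[0,0,-0.1,0,0,0]]]'
python3 - <<'E'
from h import *
plan([((.4827,-.236,.24),np.radians(-124.1))])
E
```

```text
time: 12.53
position: [0.4617, 0.2851, 0.243]
eef_rot: [2.698, -1.608, 0.0]
ft_force: [1.2, -1.1, -1.4]
finger_gap: 0.291
time 12.5333
position [0.4617 0.2851 0.243 ]
eef_rot [ 2.6983e+00 -1.6082e+00  2.0000e-04]
joint_pos [-0.0865  0.3626 -0.6768  1.4906  0.229   1.3691 -1.8524]
ft_force [ 1.1616 -1.118  -1.3698]
moment [0.0037 0.0286 0.008 ]
finger_gap 0.2911
R
 [[ 0.476 -0.88  -0.   ]
 [-0.88  -0.476 -0.   ]
 [ 0.     0.    -1.   ]]
shift [0.4683 0.2295 0.0032] turn/0.5 [ 0.000e+00 -1.000e-03  2.182e+00]
```

```bash
python3 -m inch '[[[0.025,0.012,0,0,0,0.1],[0.05,0.025,0,0,0,0.2],[0.08,0.04,0,0,0,0.35],[0.11,0.055,0,0,0,0.45],[0.14,0.07,0,0,0,0.6],[0.17,0.085,0,0,0,0.7],[0.2,0.1,0,0,0,0.85],[0.225,0.11,0,0,0,0.95],[0.234,0.115,0,0,0,1],[0.234,0.115,0,0,0,1]]]'
python3 - <<'E'
from h import *
plan([((.4827,-.236,.24),np.radians(-124.1))])
E
```

```text
time: 13.37
position: [0.4708, 0.0204, 0.2411]
eef_rot: [2.205, -2.231, -0.003]
ft_force: [-1.3, 0.4, -1.0]
finger_gap: 0.293
time 13.3667
position [0.4708 0.0204 0.2411]
eef_rot [ 2.2049 -2.2311 -0.0032]
joint_pos [ 0.3301  0.1773 -0.4748  1.6785  0.0848  1.311  -1.7432]
ft_force [-1.3162  0.4328 -0.9656]
moment [-0.0022  0.0027 -0.0131]
finger_gap 0.2926
R
 [[-0.012 -1.    -0.005]
 [-1.     0.012 -0.002]
 [ 0.002  0.005 -1.   ]]
shift [ 0.2562 -0.0149  0.0015] turn/0.5 [ 0.008 -0.007  1.167]
```

```bash
python3 -m inch '[[[0.025,-0.002,0,0,0,0.1],[0.05,-0.004,0,0,0,0.2],[0.08,-0.006,0,0,0,0.35],[0.11,-0.008,0,0,0,0.5],[0.14,-0.01,0,0,0,0.65],[0.17,-0.012,0,0,0,0.8],[0.2,-0.014,0,0,0,0.9],[0.225,-0.015,0,0,0,1],[0.245,-0.015,0,0,0,1],[0.255,-0.015,0,0,0,1]]]'
python3 -m inch '[[[0,0,0,0,0,0],[0,0,0,0,0,0.1],[0,0,0,0,0,0.167],[0,0,0,0,0,0.167],[0,0,0,0,0,0.167]]]'
python3 - <<'E'
from h import *
plan([((.4827,-.236,.158),np.radians(-124.1))])
for n in("scene","top"):
    im=snapshot(n);cv2.imwrite(f"pics/{n}11.png",im)
    r=(220,320,290,420) if n=="scene" else (170,270,330,460)
    cv2.imwrite(f"pics/{n}11c.png",cv2.resize(im[r[0]:r[1],r[2]:r[3]],None,fx=6,fy=6,interpolation=cv2.INTER_CUBIC))
E
```

```text
time: 14.2
position: [0.4857, -0.2315, 0.2417]
eef_rot: [1.596, -2.704, -0.003]
ft_force: [0.4, -0.4, -1.7]
finger_gap: 0.292
time: 14.62
position: [0.4866, -0.2274, 0.2431]
eef_rot: [-1.49, 2.765, 0.003]
ft_force: [-0.7, -0.4, -0.7]
finger_gap: 0.291
time 14.6167
position [ 0.4866 -0.2274  0.2431]
eef_rot [-1.4898e+00  2.7652e+00  2.7000e-03]
joint_pos [ 0.5896  0.291  -0.2372  1.5171  0.0677  1.3427 -1.8066]
ft_force [-0.678  -0.3969 -0.7225]
moment [0.0694 0.0165 0.0143]
finger_gap 0.2914
R
 [[-0.55  -0.835 -0.   ]
 [-0.835  0.55   0.002]
 [-0.001  0.001 -1.   ]]
shift [ 0.0094 -0.0016  0.0851] turn/0.5 [0.003 0.003 0.025]
```

View pics/scene11c.png

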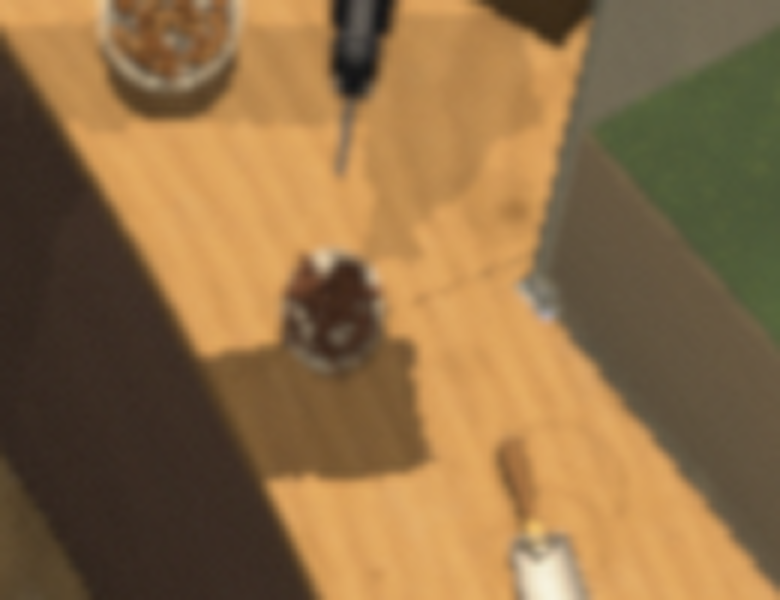

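View pics/top11c.png

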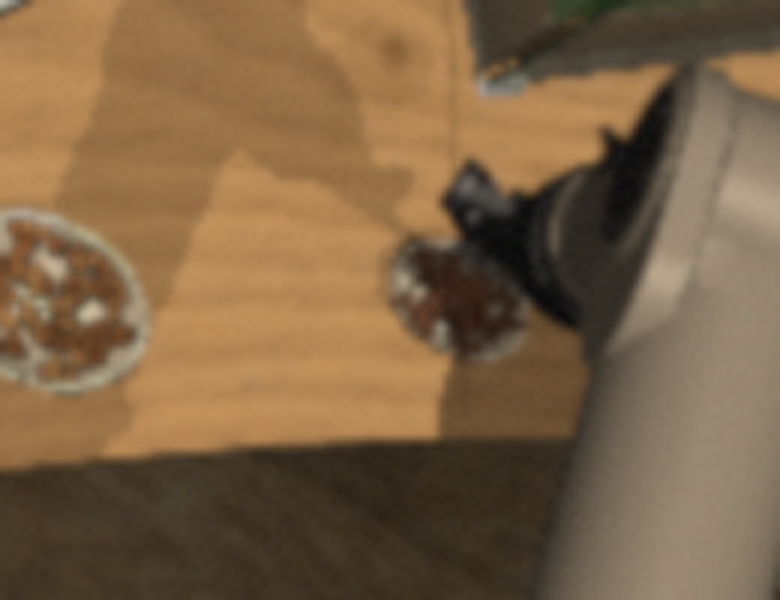

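The scene view shows the plate upright and edge-on at crop (345,135), above the cacao bowl at (333,310). I'll lower it to presenting height.

```bash
python3 -m inch '[[[0.005,-0.001,0.015,0,0,0.02],[0.009,-0.0015,0.035,0,0,0.025],[0.009,-0.0015,0.055,0,0,0.025],[0.009,-0.0015,0.07,0,0,0.025],[0.009,-0.0015,0.08,0,0,0.025],[0.009,-0.0015,0.085,0,0,0.025],[0.009,-0.0015,0.085,0,0,0.025],[0.009,-0.0015,0.085,0,0,0.025],[0.009,-0.0015,0.085,0,0,0.025],[0.009,-0.0015,0.085,0,0,0.025]]]'
python3 -m inch '[[[0,0,0,0,0,0],[0,0,0,0,0,0],[0,0,0,0,0,0],[0,0,0,0,0,0]]]'
python3 - <<'E'
from h import *
plan([((.4827,-.236,.158),np.radians(-124.1))])
for n in("scene","top"):
    im=snapshot(n);cv2.imwrite(f"pics/{n}12.png",im)
    r=(220,320,290,420) if n=="scene" else (170,270,330,460)
    cv2.imwrite(f"pics/{n}12c.png",cv2.resize(im[r[0]:r[1],r[2]:r[3]],None,fx=6,fy=6,interpolation=cv2.INTER_CUBIC))
im=cv2.imread("pics/scene12.png");cv2.imwrite("pics/s12flap.png",cv2.resize(im[110:240,210:350],None,fx=4,fy=4))
x,y=.4827,-.236;d=.03*np.array([np.cos(np.radians(55.9)),np.sin(np.radians(55.9))])
print("expected plate lower corners px",proj("scene",[[x+d[0],y+d[1],.1],[x-d[0],y-d[1],.1],[x,y,.1],[x,y,.15]]).round(1))
E
```

```text
time: 15.55
position: [0.4831, -0.239, 0.1596]
eef_rot: [-1.465, 2.777, -0.003]
ft_force: [-0.3, -0.0, -0.6]
finger_gap: 0.289
time: 15.88
position: [0.4823, -0.2387, 0.1586]
eef_rot: [-1.465, 2.779, -0.0]
ft_force: [0.1, -0.6, -1.8]
finger_gap: 0.288
time 15.8833
position [ 0.4823 -0.2387  0.1586]
eef_rot [-1.4654e+00  2.7787e+00 -4.0000e-04]
joint_pos [ 0.6009  0.3497 -0.2246  1.6512  0.0838  1.1499 -1.8158]
ft_force [ 0.1396 -0.5708 -1.8327]
moment [-0.002  -0.0113  0.0398]
finger_gap 0.2876
R
 [[-0.565 -0.825  0.   ]
 [-0.825  0.565 -0.   ]
 [ 0.    -0.    -1.   ]]
shift [-0.0025  0.0012  0.0006] turn/0.5 [-0.001 -0.    -0.01 ]
expected plate lower corners px [[346.7 251. ]
 [344.5 265.3]
 [345.6 258.1]
 [346.6 249.8]]
```

View pics/scene12c.png

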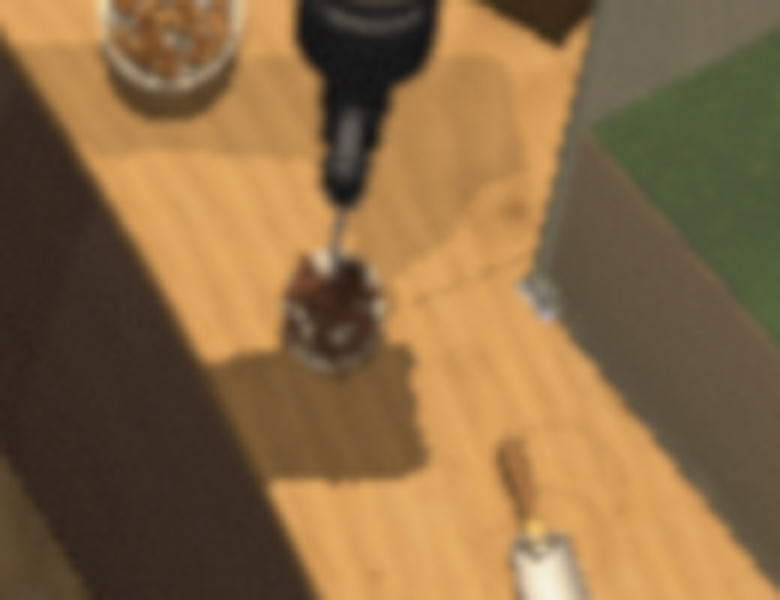

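View pics/top12c.png

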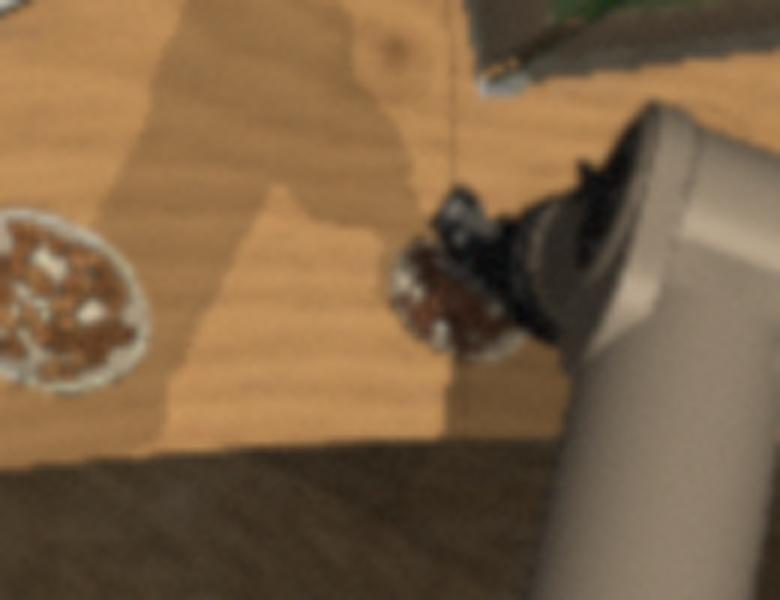

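View pics/s12flap.png

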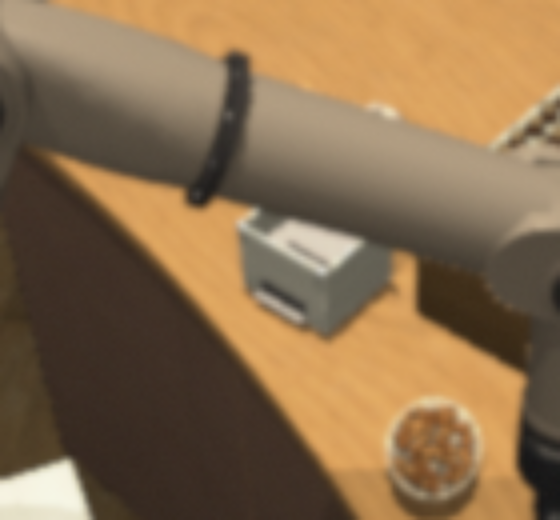

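```bash
python3 - <<'E'
from h import *
a=cv2.imread("pics/scene12.png")[235:290,325:370];b=cv2.imread("pics/top12.png")[170:270,190:290]
A=cv2.resize(a,None,fx=10,fy=10,interpolation=cv2.INTER_CUBIC);B=cv2.resize(b,(550,550),interpolation=cv2.INTER_CUBIC)
cv2.imwrite("pics/z12.png",cv2.resize(np.hstack([A,B]),(800,440)))
E
```

```text
(no output)
```

View pics/z12.png

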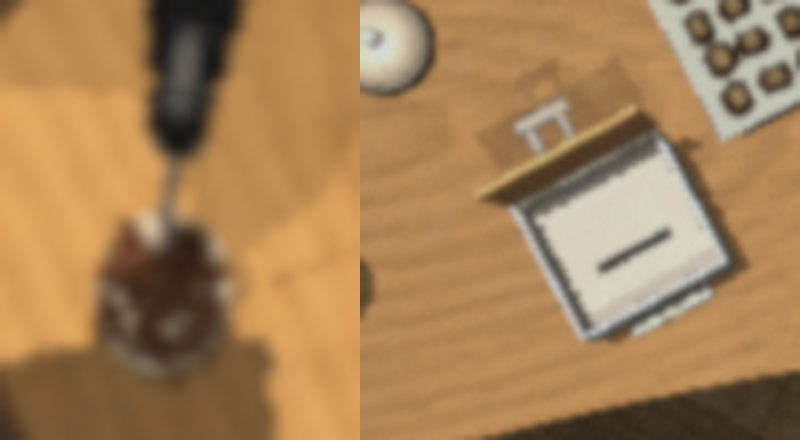

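The right panel shows the flap standing upright with its handle behind it and the slot empty. On the left, the plate's lower corner is at about pixel (346,265), against (344.5,265) expected for a centred plate. I'll hand in.

```bash
python3 - <<'E'
from h import *
s=get_state();print(s["time"],np.abs(s["joint_vel"]).max(),s["position"],s["finger_gap"]);print(hand_in())
E
```

```text
15.9833 0.0017493027212802672 [ 0.48223748 -0.23868677  0.15846336] 0.28929487969962064
the job is handed in; nothing more can be done
None
```

I swung the flap up by its handle, drew the sieve plate out of its slot, and handed in at 16.0 s with the plate held at rest over the cacao bowl. No verdict came back.

Last checks:
- **Flap:** the final top view shows it standing upright with the slot empty. My estimate of about 1.6 rad comes from how far the handle moved; the angle wasn't measured directly.
- **Plate position:** the gripper was within about 3 mm of my estimate of the bowl's centre and 0.3 degrees of its long axis. The plate's lower edge was about 100 mm up, worked out from the lift. The tool pointed straight down, and the plate looked upright in the scene view.
- **Grip:** the opening was 25 mm on the 26 mm tab at the 60 N grip setting. The wrist reading varied around 1 to 2 N, in line with the plate's weight. Joint speeds were near zero.
- **Bystanders:** I didn't measure the bowls, jar, bell or scoop again at the end. The ones I could see in the pictures had not visibly moved, and no unexpected contact force appeared in the readings I took.

One disagreement along the way: the camera put the sifter's centreline 1 to 5 mm sideways of where the handle pinch put it. I aimed 2 mm towards the camera's estimate, and the plate came out with only about 2 to 3 N of sideways force.

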